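# Swing the spare-knob tray round its pivot until it locks

## Task

The orange tray of spare knobs swings on a pivot pin on the cart and has been left pointing out to the robot's left. Push it clockwise (seen from above) round its pin, towards the mixing desk, until you feel the hidden lock under its hub catch and the whole tray drops fully home. Push gently, stopping as soon as it catches, keep the three knobs in the tray, and leave the tape core, headphone hanger and jack plug where they are.

Things in the scene. Friction and masses are not known exactly. Their poses are not given: they have to be found in the camera images.
- pedestal: Fixed pivot: round metal foot 156 mm across, 18 mm high; from its centre a steel pin 15 mm across rises through the tray's hub to a brass cap 28 mm across (35 to 43 mm above the cart top) that keeps the tray on. Its place differs each time. Origin on the pin's axis at the cart top; its orientation means nothing.
- tray: Flat swing tray, 0.9 kg, captive on the pin: grey hub disc (124 mm across, 8 thick), grey arm 44 mm wide, open orange tray at its end. Origin on the hub's axis, 5 mm below hub, arm and tray, level with the bottoms of three small feet hidden under the hub; x along the arm to the tray, z up. The orange tray spans x 105 to 205, y -45 to +45, z 5 to 27 mm. It starts with x 60 to 95 degrees anticlockwise of world +x.
- tray_floor (a point): Centre of the orange tray's inner floor (92 by 82 mm inside, walls 4 mm thick, floor 4 mm), 155 mm along the arm from the hub's axis and 9 mm above the origin of tray; turns with the tray. Unlocked the rim is 45 mm and the underside 23 mm above the cart top; locked, each is 5 mm lower. A sideways push here of a few newtons turns the unlocked tray.
- hub (a point): Top of the hub on the pin's axis; moves with the tray. Unlocked, the tray slides on its feet and this is 31 mm above the cart top. At one heading only, 40 to 120 degrees clockwise from above of the start, unseen and new each time, the feet fall into pockets under the hub: the whole tray drops 5 mm (this to 26 mm) and turns no further, but for a few degrees of play.
- knob0: Black bakelite control knob, a turned button 28 mm across its skirt and 18 mm high with a white pointer line, standing on the tray's floor with its fellows. Origin at the centre of its underside.
- knob1: Black bakelite control knob, a turned button 28 mm across its skirt and 18 mm high with a white pointer line, standing on the tray's floor with its fellows. Origin at the centre of its underside.
- knob2: Black bakelite control knob, a turned button 28 mm across its skirt and 18 mm high with a white pointer line, standing on the tray's floor with its fellows. Origin at the centre of its underside.
- tape_core: Bystander: blue plastic tape core, a ring 82 mm across and 48 mm high, lying flat on the cart. Origin at the centre of its underside.
- hanger: Bystander: chrome headphone hanger, a round foot 90 mm across with a thin stem and a curved crossbar, 228 mm high. Origin at the centre of its underside.
- jack_plug: Bystander: brass jack plug lying on the cart, 14 mm thick and 68 mm long. Origin under its middle, at the cart top; x along the plug to its tip.
Not all that is in view belongs to the job. Leave any blue or purple look-alike of the knob2 alone.

How it is judged:
By the outcome, as a careful person would: the job done as asked, in the order asked, and still so for the second after the job is handed in, with the robot touching nothing.
It also fails if it takes over 43 s, if anything falls off the work surface, if the arm or the gripper's body presses on something with over 40 N, if the wrist force passes 120 N, or if a joint passes its speed limit or range.

## Robot

A 7-joint arm with a two-finger parallel gripper is mounted at the origin on the work surface. World frame = base frame: x ahead of the robot, y to its left, z up, the work surface at z = 0. Lengths are in m, angles in rad, forces in N, time in s.
With the tool pointing down it reaches from about 0.4 to 0.85 m from the base axis. Payload 10.4 kg.
Tool frame: the origin (TCP) lies at the centre of the arm's flange, where the gripper is bolted on; the fingertips stand 182 mm ahead of it and the grasp point (between the pads) lies 164 mm ahead of it; z points along the fingers, y is the line along which they close (so a half turn about z gives the same grasp; the last joint's range is limited). The gripper opens to 87 mm and grips with 3 to 60 N. Pads are 19 mm wide; open, the fingers measure 117 mm over their backs; the gripper's body (75 mm by 190 mm) begins 51 mm behind the grasp point.
Start: joints at [1.205, 0.332, -0.065, 1.46, 0.022, 1.35, -0.088], TCP at [0.21, -0.589, 0.405] pointing down, gripper open.
Joint ranges: [-2.6, 2.6], [-0.5, 2.12], [-1.47, 1.34], [0.16, 2.42], [-1.27, 4.41], [0.06, 2.06], [-2.6, 2.6]. Speed limits (rad/s): [2.22, 2.22, 2.79, 2.79, 3.14, 3.14, 3.14].

## Interface

Orientations are given as a unit quaternion [x, y, z, w].
In Python, from bench import r, eyes, job gives the robot as it stands. The module is installed in compiled form; this text tells all that it offers.
- The arm moves only by the shell command python3 -m inch 'ROWS' [OPENING] [FORCE]. ROWS is JSON, a list of rows, each a list of 6 numbers: the shift along the tool's x, y, z normalised to -1 to 1, where 1 is 4 cm, then the turn, a rotation vector about the tool's x, y, z normalised to -1 to 1, where 1 is 0.12 rad. In form: [[x, y, z, wx, wy, wz], ...]. A call has exactly 5 rows; each row shifts and turns the commanded pose from where the row before left it, along the tool's axes as they then stand; what a row does not reach is not made up. A row lasts 1/12 s, in which the tool goes at most 41.7 mm and 7.16 degrees, less where a joint would pass 70% of its speed; a pose out of reach is approached as far as the arm can. A call with a number of a shift or a turn outside -1 to 1 is refused whole. A call with a gripper value outside its range is refused whole. OPENING is the gripper command: -1 is shut, 1 is fully open, values between are in proportion, set as the call begins (- or left out, the last holds). The fingers move at their own pace and stop on an object; FORCE is the grip in N (left out, the last holds). Time passes only in rows, so rows that do not move let the fingers close, or fill a call up. It gives the time, the measured TCP pose, the force, the opening and the grip force at its end, in the units of the state.
- r.read_state(): the state, without advancing time (a new reading comes with each control period).
- eyes.camera(name): name is "scene" or "side" or "wrist"; returns a dict with "pixels" (420x560x3 uint8, red, green, blue), "fx", "fy", "cx", "cy" (pixels), "extrinsics" (4x4, takes a point from camera to world coordinates). Camera axes: x right, y down, z forward; pixel columns grow to the right and rows downward; lengths in m; the calibration is good to about 2 mm. A picture is of the moment at which its call begins. There is no depth.
- job.close_job(): hands the job in; it is judged then, once.
The state is a dict: "time": time; "joint_positions": joint angles; "joint_vel": joint speeds; "joint_torque": joint torques, N m; "ee_pos": TCP position; "eef_rot": TCP orientation; "ft_force": force on the tool from outside, world axes, zero at the start; "torque": the same for the moment, N m; "width": finger opening in m; "grip_force": force on a finger pad.
Only numpy, scipy, OpenCV 4.12 (cv2) and the standard library are available. Lean on these libraries where they do the work, as an engineer would, in place of code of your own. Each camera call takes 0.05 s, during which the arm holds its last target. There are 200 camera calls.

## Working session

There is one attempt and no reset: what is moved stays moved. The work goes in short steps, Python scripts to look and compute and a shell command to move; the robot and the scene stay as the last step left them, time stands still between calls to the robot, and variables do not carry over. Pictures are saved under pics/ and viewed, at most 10 in all, crops included, and the job is handed in when it is done.

```bash
mkdir -p pics; cat > h.py <<'E'
import numpy as np,cv2
from bench import r,eyes,job
def snap(n,f):
    c=eyes.camera(n); cv2.imwrite('pics/'+f,c['pixels'][:,:,::-1]); np.savez('pics/'+f[:-4]+'.npz',**c); return c
def ray(c,u,v,z):
    E=np.array(c['extrinsics']); d=E[:3,:3]@[(u-c['cx'])/c['fx'],(v-c['cy'])/c['fy'],1]; o=E[:3,3]
    return o+d*(z-o[2])/d[2]
def proj(c,p):
    E=np.array(c['extrinsics']); q=E[:3,:3].T@(np.array(p)-E[:3,3]); return c['fx']*q[0]/q[2]+c['cx'],c['fy']*q[1]/q[2]+c['cy']
def orange(c):
    h=cv2.cvtColor(c['pixels'],cv2.COLOR_RGB2HSV); m=cv2.inRange(h,(5,130,90),(20,255,255))
    k,_=cv2.findContours(m,cv2.RETR_EXTERNAL,cv2.CHAIN_APPROX_SIMPLE); return max(k,key=cv2.contourArea) if k else None
E
python3 - <<'E'
from h import *
a=[snap(n,n+'0.png') for n in('scene','side')]
im=np.hstack([c['pixels'] for c in a])
for c in a:
    print(c['extrinsics'].round(3).tolist(),c['fx']); k=orange(c)
    if k is not None: print(cv2.contourArea(k),cv2.minAreaRect(k))
s=r.read_state(); print(s['time'],s['ee_pos'],s['eef_rot'],s['ft_force'])
E
```

```text
[[-0.826, 0.479, -0.296, 0.82], [0.563, 0.707, -0.428, 0.3], [0.004, -0.521, -0.854, 0.719], [0.0, 0.0, 0.0, 1.0]] 379.31031034879845
5995.0 ((41.80000305175781, 166.10000610351562), (114.4866714477539, 58.58498001098633), 63.43495178222656)
[[-0.764, -0.397, 0.509, -0.041], [-0.645, 0.487, -0.588, 0.676], [-0.015, -0.778, -0.628, 0.818], [0.0, 0.0, 0.0, 1.0]] 531.1823638909167
1421.0 ((267.1800231933594, 252.74000549316406), (35.400001525878906, 53.80000686645508), 53.13010025024414)
0.1 [ 0.21006175 -0.58853118  0.40404409] [ 9.85343834e-01  1.70578857e-01 -1.21583497e-04 -6.06299402e-04] [-0.22464934 -0.27163758  0.23875546]
```

View pics/scene0.png

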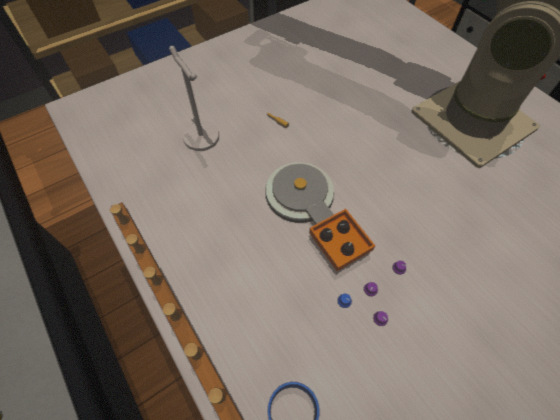

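View pics/side0.png

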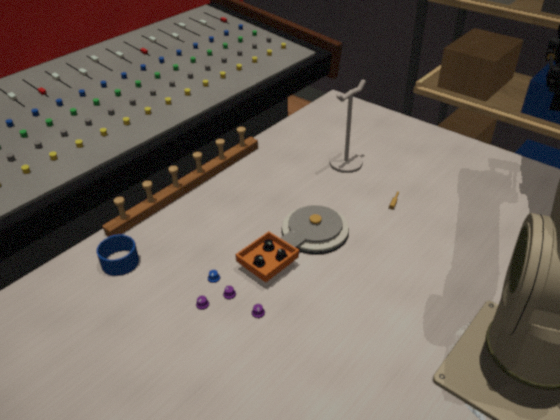

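The scene view shows the brass cap at (301,184), the tray at (342,240), the jack plug at (278,119), the hanger foot at (201,137) and the core at (293,405). In the side view the cap is at (315,219) and the tray at (267,256). Next I'll triangulate these.

```bash
cat >> h.py <<'E'
def tri(c1,p1,c2,p2):
    A=[];b=[]
    for c,p in((c1,p1),(c2,p2)):
        E=np.array(c['extrinsics']);o=E[:3,3];d=ray(c,*p,0)-o;d/=np.linalg.norm(d);P=np.eye(3)-np.outer(d,d);A.append(P);b.append(P@o)
    x,res,_,_=np.linalg.lstsq(np.vstack(A),np.hstack(b),rcond=None);return x,float(np.sqrt(res.sum()))
E
python3 - <<'E'
from h import *
a,b=[dict(np.load(f'pics/{n}0.npz')) for n in('scene','side')]
def cap(c,u,v,R=9):
    h=cv2.cvtColor(c['pixels'],cv2.COLOR_RGB2HSV);m=cv2.inRange(h,(8,110,90),(28,255,255));w=np.zeros_like(m);w[v-R:v+R,u-R:u+R]=m[v-R:v+R,u-R:u+R]
    M=cv2.moments(w,True);return M['m10']/M['m00'],M['m01']/M['m00']
p=cap(a,301,184);q=cap(b,315,219);x,e=tri(a,p,b,q);print('cap',p,q,x.round(4),e)
# tray rim: all-orange masks within boxes, outer contour at rim height -> quad corners
def quad(c,u0,u1,v0,v1):
    h=cv2.cvtColor(c['pixels'],cv2.COLOR_RGB2HSV);m=cv2.inRange(h,(3,130,60),(22,255,255));w=np.zeros_like(m);w[v0:v1,u0:u1]=m[v0:v1,u0:u1]
    k,_=cv2.findContours(w,cv2.RETR_EXTERNAL,cv2.CHAIN_APPROX_SIMPLE);k=max(k,key=cv2.contourArea);hu=cv2.convexHull(k)
    for eps in range(2,20):
        s=cv2.approxPolyDP(hu,eps,True)
        if len(s)<=4:break
    return s[:,0]
for c,bx in((a,(300,385,200,280)),(b,(225,305,225,290))):
    s=quad(c,*bx);P=np.array([ray(c,*t,.045) for t in s]);print(s.tolist(),P.round(3).tolist(),P.mean(0).round(3))
for n,c,t,z in(('hang',a,(201,137),.01),('jack',a,(278,119),.007),('core',a,(293,405),.045),('jackb',b,(394,201),.007),('hangb',b,(347,162),.01),('blue',a,(345,300),.01),('peg',a,(120,210),.03),('peg',a,(216,396),.03)): print(n,ray(c,*t,z).round(3))
knobs=((327,235),(343,227),(348,248))
for t in knobs: print(ray(a,*t,.045).round(3))
E
```

```text
cap (299.86407766990294, 182.66990291262135) (315.1168831168831, 218.35064935064935) [ 0.5092 -0.0686  0.0378] 0.0004464358697050702
[[345, 209], [374, 246], [336, 269], [310, 228]] [[0.474, 0.042, 0.045], [0.481, 0.14, 0.045], [0.573, 0.135, 0.045], [0.561, 0.037, 0.045]] [0.522 0.088 0.045]
[[269, 232], [299, 250], [264, 281], [236, 254]] [[0.554, 0.039, 0.045], [0.467, 0.042, 0.045], [0.465, 0.155, 0.045], [0.562, 0.135, 0.045]] [0.512 0.093 0.045]
hang [ 0.618 -0.332  0.01 ]
jack [ 0.424 -0.278  0.007]
core [0.773 0.276 0.045]
jackb [ 0.421 -0.272  0.007]
hangb [ 0.606 -0.336  0.01 ]
blue [0.585 0.186 0.01 ]
peg [ 0.862 -0.229  0.03 ]
peg [0.868 0.194 0.03 ]
[0.542 0.069 0.045]
[0.504 0.072 0.045]
[0.526 0.114 0.045]
```

```bash
python3 -m inch '[[0.5,-0.5,0,0,0,0],[0.5,-0.5,0,0,0,0],[0.5,-0.5,0,0,0,0],[0.5,-0.5,0,0,0,0],[0.5,-0.5,0,0,0,0]]' -1 10; python3 -m inch '[[0.5,-0.55,0,0,0,0],[0.5,-0.55,0,0,0,0],[0.5,-0.55,0,0,0,0],[0.5,-0.55,0,0,0,0],[0.5,-0.55,0,0,0,0]]'; python3 -m inch '[[0.5,-0.5,0,0,0,0],[0.5,-0.5,0,0,0,0],[0.4,-0.6,0,0,0,0],[0.4,-0.6,0,0,0,0],[0.4,-0.6,0,0,0,0]]'; python3 -c "from h import *;print(r.read_state()['joint_positions'])"
```

```text
time: 0.52
ee_pos: [0.271, -0.4595, 0.4043]
eef_rot: [0.985, 0.171, -0.0, -0.0]
ft_force: [0.6, -0.3, 0.8]
width: 0.0611
grip_force: 0.0
time: 0.93
ee_pos: [0.3281, -0.3221, 0.4045]
eef_rot: [0.985, 0.171, -0.0, -0.0]
ft_force: [0.3, 0.0, -0.5]
width: 0.0285
grip_force: 0.0
time: 1.35
ee_pos: [0.3731, -0.1871, 0.4045]
eef_rot: [0.985, 0.171, -0.0, -0.0]
ft_force: [0.6, -0.6, 0.6]
width: 0.0017
grip_force: 0.0
[ 0.82583911 -0.1145386  -0.43206121  1.94539134 -0.04947811  1.30095013
 -0.81851268]
```

```bash
python3 -m inch '[[0.33,-0.6,0,0,0,0],[0.33,-0.6,0,0,0,0],[0.33,-0.6,0,0,0,0],[0.33,-0.6,0,0,0,0],[0.33,-0.6,0,0,0,0]]'; python3 -m inch '[[0.33,-0.6,0,0,0,0],[0.33,-0.6,0,0,0,0],[0.33,-0.6,0,0,0,0],[0.33,-0.6,0,0,0,0],[0.33,-0.6,0,0,0,0]]';  python3 -m inch '[[0,0,0,0,0,-0.9],[0,0,0,0,0,-0.9],[0,0,0,0,0,-0.9],[0,0,0,0,0,-0.9],[0,0,0,0,0,-0.9]]';  python3 -m inch '[[0,0,0,0,0,-0.9],[0,0,0,0,0,-0.9],[0,0,0,0,0,-0.9],[0,0,0,0,0,-0.9],[0,0,0,0,0,-0.9]]'; python3 - <<'E'
from h import *
from scipy.spatial.transform import Rotation as R
s=r.read_state();print(s['joint_positions'],s['ee_pos'],R.from_quat(s['eef_rot']).as_matrix().round(3).tolist())
c=snap('wrist','w1.png')
E
```

```text
time: 1.77
ee_pos: [0.3947, -0.052, 0.4046]
eef_rot: [0.985, 0.171, -0.0, 0.0]
ft_force: [0.5, 0.5, 0.6]
width: 0.0006
grip_force: 0.0
time: 2.18
ee_pos: [0.4165, 0.0832, 0.4046]
eef_rot: [0.985, 0.171, -0.0, 0.0]
ft_force: [1.1, 0.1, -0.4]
width: 0.0005
grip_force: 0.0
time: 2.6
ee_pos: [0.4166, 0.0819, 0.4045]
eef_rot: [0.903, 0.43, -0.0, -0.0]
ft_force: [-0.4, 0.1, -0.1]
width: 0.0009
grip_force: 0.0
time: 3.02
ee_pos: [0.4166, 0.0818, 0.4045]
eef_rot: [0.756, 0.655, -0.0, -0.0]
ft_force: [-0.4, 0.1, -0.1]
width: 0.0005
grip_force: 0.0
[ 0.51224171 -0.09978402 -0.75182205  1.9171708  -0.0706123   1.29852763
 -0.36064885] [0.41661136 0.0818082  0.40449666] [[0.142, 0.99, -0.0], [0.99, -0.142, -0.0], [-0.0, -0.0, -1.0]]
```

View pics/w1.png

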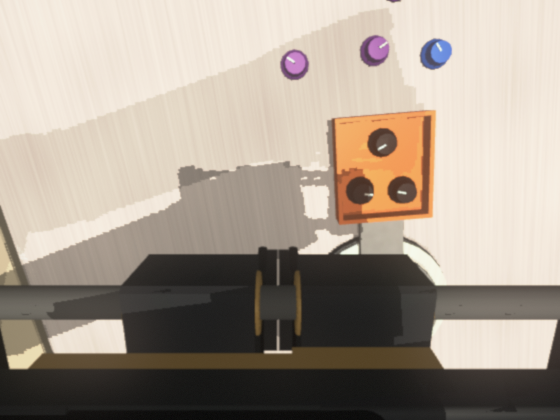

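The wrist view shows the tray's rim corners near (335,119), (433,112), (432,217) and (340,222), with the closed fingers to its left at (278,300).

```bash
python3 - <<'E'
from h import *
c=dict(np.load('pics/w1.npz'))
h=cv2.cvtColor(c['pixels'],cv2.COLOR_RGB2HSV);m=cv2.inRange(h,(3,130,60),(22,255,255));m[240:]=0
k,_=cv2.findContours(m,cv2.RETR_EXTERNAL,cv2.CHAIN_APPROX_SIMPLE);k=cv2.convexHull(max(k,key=cv2.contourArea))
for e in range(2,20):
    s=cv2.approxPolyDP(k,e,True)[:,0]
    if len(s)<=4:break
P=np.array([ray(c,*t,.045)[:2] for t in s]);print(s.tolist(),P.round(4).tolist(),P.mean(0),[np.linalg.norm(P[i]-P[i-1]).round(4) for i in range(4)])
d=P.mean(0)-[.5092,-.0686];print(np.linalg.norm(d),np.degrees(np.arctan2(d[1],d[0])))
E
```

```text
[[434, 111], [431, 216], [339, 223], [334, 119]] [[0.5644, 0.1334], [0.5587, 0.0361], [0.4706, 0.0417], [0.4757, 0.1392]] [0.51735198 0.08761083] [np.float64(0.0888), np.float64(0.0975), np.float64(0.0882), np.float64(0.0977)]
0.15642339670186947 87.01268816000635
```

```bash
python3 -m inch '[[0,0,0.8,0,0,-0.4],[0,0,0.8,0,0,-0.35],[0,0,0.8,0,0,0],[0,0,0.8,0,0,0],[0,0,0.8,0,0,0]]'; python3 -m inch '[[0,0,0.5,0,0,0],[0,0,0.3,0,0,0],[0,0.3,0,0,0,0],[0,0.3,0,0,0,0],[0,0.1,0,0,0,0]]'; python3 - <<'E'
from h import *
from scipy.spatial.transform import Rotation as R
s=r.read_state();print(s['ee_pos'],s['ft_force'],R.from_quat(s['eef_rot']).as_matrix().round(3).tolist())
E
```

```text
time: 3.48
ee_pos: [0.4164, 0.0818, 0.2434]
eef_rot: [0.728, 0.685, 0.0, 0.0]
ft_force: [0.1, -0.9, 0.0]
width: 0.0003
grip_force: 0.0
time: 3.9
ee_pos: [0.4457, 0.08, 0.2125]
eef_rot: [0.728, 0.685, 0.0, -0.0]
ft_force: [-0.1, -0.5, 0.8]
width: 0.0007
grip_force: 0.0
[0.44573664 0.0800162  0.21250063] [-0.07725882 -0.52587608  0.83970786] [[0.061, 0.998, -0.0], [0.998, -0.061, 0.001], [0.001, -0.0, -1.0]]
```

```bash
python3 -m inch '[[0,0.08,0,0,0,0],[0,0.06,0,0,0,0],[0,0.06,0,0,0,0],[0,0.05,0,0,0,0],[0,0.05,0,0,0,0]]'; python3 -m inch '[[0.02,0.04,0,0,0,0.1],[0.02,0.06,0,0,0,0.15],[0.04,0.08,0,0,0,0.2],[0.04,0.1,0,0,0,0.22],[0.04,0.1,0,0,0,0.22]]'; python3 - <<'E'
from h import *
snap('side','s2.png')
s=r.read_state();print(s['ee_pos'],s['ft_force'],s['joint_positions'])
E
```

```text
time: 4.32
ee_pos: [0.4567, 0.0795, 0.2129]
eef_rot: [0.727, 0.686, -0.0, 0.0]
ft_force: [0.7, -0.3, -0.4]
width: 0.0006
grip_force: 0.0
time: 4.73
ee_pos: [0.4725, 0.0844, 0.2127]
eef_rot: [0.764, 0.646, -0.0, -0.0]
ft_force: [-1.5, -0.4, 0.7]
width: 0.0002
grip_force: 0.6
[0.4731157  0.08458415 0.21279696] [-0.81668808 -0.29839998 -0.60942249] [ 0.37444579  0.31059616 -0.71440729  2.00294664  0.25508156  0.91649718
 -0.64225214]
```

View pics/s2.png

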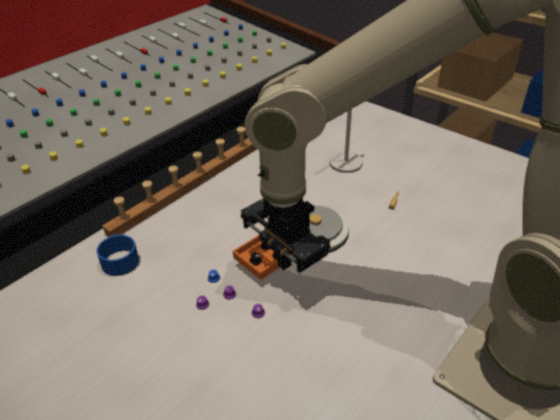

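The side view shows the fingers at the tray's near wall, around (265,250), with the knobs still inside. The arm is well clear of the hanger.

```bash
python3 -m inch '[[0.045,0.11,0,0,0,0.25],[0.045,0.11,0,0,0,0.25],[0.045,0.11,0,0,0,0.25],[0.045,0.11,0,0,0,0.25],[0.045,0.11,0,0,0,0.25]]'; python3 -m inch '[[0.045,0.11,0,0,0,0.25],[0.045,0.11,0,0,0,0.25],[0.045,0.11,0,0,0,0.25],[0.045,0.11,0,0,0,0.25],[0.045,0.11,0,0,0,0.25]]'; cat > st.py <<'E'
# state in tray-ish polar terms; exit 1 if the force says the lock caught
import sys
from h import *
from scipy.spatial.transform import Rotation as R
s=r.read_state();p=s['ee_pos'][:2]-np.array([.5092,-.0686]);M=R.from_quat(s['eef_rot']).as_matrix();f=np.linalg.norm(s['ft_force'][:2])
print('t %.2f rad %.4f az %.1f toolx %.1f z %.4f F %.1f'%(s['time'],np.linalg.norm(p),np.degrees(np.arctan2(p[1],p[0])),np.degrees(np.arctan2(M[1,0],M[0,0])),s['ee_pos'][2],f),s['ft_force'].round(1))
sys.exit(f>9)
E
python3 st.py
```

```text
time: 5.2
ee_pos: [0.4958, 0.0884, 0.2126]
eef_rot: [0.81, 0.587, -0.0, -0.0]
ft_force: [-1.5, -0.7, 0.7]
width: 0.0007
grip_force: 0.7
time: 5.62
ee_pos: [0.5196, 0.0887, 0.2127]
eef_rot: [0.851, 0.525, -0.0, -0.0]
ft_force: [-0.6, 0.5, 0.3]
width: 0.0007
grip_force: 0.7
t 5.62 rad 0.1577 az 86.2 toolx 63.3 z 0.2127 F 0.8 [-0.6  0.5  0.3]False
```

```bash
python3 -m inch '[[0.045,0.11,0,0,0,0.25],[0.04,0.1,0,0,0,0.22],[0.04,0.1,0,0,0,0.22],[0.03,0.07,0,0,0,0.17],[0.02,0.05,0,0,0,0.12]]' >/dev/null; python3 st.py && python3 -m inch '[[0.02,0.05,0,0,0,0.12],[0.02,0.05,0,0,0,0.12],[0.02,0.05,0,0,0,0.12],[0.02,0.05,0,0,0,0.12],[0.02,0.05,0,0,0,0.12]]' >/dev/null; python3 st.py; python3 -c "
from h import *
snap('wrist','w2.png')"
```

```text
t 6.03 rad 0.1575 az 79.4 toolx 56.5 z 0.2127 F 1.4 [-1.   1.  -0.7]
t 6.03 rad 0.1575 az 79.4 toolx 56.5 z 0.2127 F 1.4 [-1.   1.  -0.7]False
False
```

View pics/w2.png

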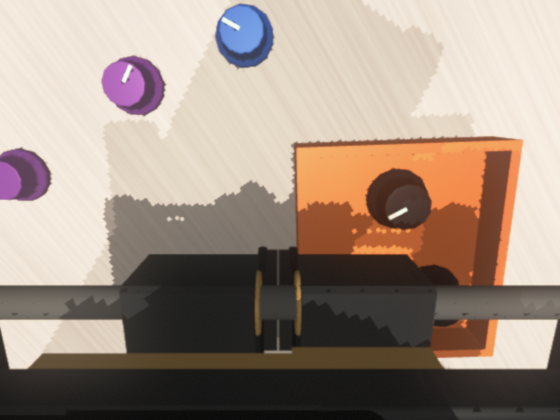

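The wrist view shows the tray's wall lying flush against the fingers at (297,250), with the knobs inside. The guard's exit code needs a fix before I go on slowly.

```bash
sed -i 's/sys.exit(f>9)/sys.exit(int(f>5))/' st.py
python3 -m inch '[[0.02,0.05,0,0,0,0.12],[0.02,0.05,0,0,0,0.12],[0.02,0.05,0,0,0,0.12],[0.02,0.05,0,0,0,0.12],[0.02,0.05,0,0,0,0.12]]' >/dev/null; python3 st.py && python3 -m inch '[[0.02,0.05,0,0,0,0.12],[0.02,0.05,0,0,0,0.12],[0.02,0.05,0,0,0,0.12],[0.02,0.05,0,0,0,0.12],[0.02,0.05,0,0,0,0.12]]' >/dev/null && python3 st.py && python3 -m inch '[[0.02,0.05,0,0,0,0.12],[0.02,0.05,0,0,0,0.12],[0.02,0.05,0,0,0,0.12],[0.02,0.05,0,0,0,0.12],[0.02,0.05,0,0,0,0.12]]' >/dev/null && python3 st.py
```

```text
t 6.50 rad 0.1574 az 75.5 toolx 52.4 z 0.2127 F 2.1 [-1.7  1.3 -0. ]
t 6.92 rad 0.1572 az 71.5 toolx 48.3 z 0.2127 F 1.6 [-0.9  1.4 -0.7]
t 7.33 rad 0.1570 az 67.6 toolx 44.2 z 0.2128 F 1.8 [-1.4  1.   0. ]
```

```bash
python3 -m inch '[[0.02,0.05,0,0,0,0.12],[0.02,0.05,0,0,0,0.12],[0.02,0.05,0,0,0,0.12],[0.02,0.05,0,0,0,0.12],[0.02,0.05,0,0,0,0.12]]' >/dev/null; python3 st.py && python3 -m inch '[[0.02,0.05,0,0,0,0.12],[0.02,0.05,0,0,0,0.12],[0.02,0.05,0,0,0,0.12],[0.02,0.05,0,0,0,0.12],[0.02,0.05,0,0,0,0.12]]' >/dev/null && python3 st.py && python3 -m inch '[[0.02,0.05,0,0,0,0.12],[0.02,0.05,0,0,0,0.12],[0.02,0.05,0,0,0,0.12],[0.02,0.05,0,0,0,0.12],[0.02,0.05,0,0,0,0.12]]' >/dev/null && python3 st.py && python3 -m inch '[[0.02,0.05,0,0,0,0.12],[0.02,0.05,0,0,0,0.12],[0.02,0.05,0,0,0,0.12],[0.02,0.05,0,0,0,0.12],[0.02,0.05,0,0,0,0.12]]' >/dev/null && python3 st.py
```

```text
t 7.75 rad 0.1568 az 63.7 toolx 40.1 z 0.2127 F 3.0 [-1.8  2.5 -0. ]
t 8.17 rad 0.1565 az 59.7 toolx 35.9 z 0.2128 F 2.3 [-0.5  2.3  0.6]
t 8.58 rad 0.1563 az 55.8 toolx 31.8 z 0.2128 F 3.5 [-0.5  3.5  0.3]
t 9.00 rad 0.1558 az 51.8 toolx 27.7 z 0.2128 F 1.7 [1.  1.4 0.1]
```

```bash
python3 -m inch '[[0.02,0.05,0,0,0,0.11],[0.02,0.05,0,0,0,0.11],[0.02,0.05,0,0,0,0.11],[0.02,0.05,0,0,0,0.11],[0.02,0.05,0,0,0,0.11]]' >/dev/null; python3 st.py && python3 -m inch '[[0.02,0.05,0,0,0,0.11],[0.02,0.05,0,0,0,0.11],[0.02,0.05,0,0,0,0.11],[0.02,0.05,0,0,0,0.11],[0.02,0.05,0,0,0,0.11]]' >/dev/null && python3 st.py && python3 -m inch '[[0.02,0.05,0,0,0,0.11],[0.02,0.05,0,0,0,0.11],[0.02,0.05,0,0,0,0.11],[0.02,0.05,0,0,0,0.11],[0.02,0.05,0,0,0,0.11]]' >/dev/null && python3 st.py; python3 -c "
from h import *
print(r.read_state()['joint_positions'])
snap('side','s3.png')"
```

```text
t 9.42 rad 0.1554 az 47.9 toolx 23.9 z 0.2127 F 2.6 [1.  2.4 0.4]
t 9.83 rad 0.1551 az 43.9 toolx 20.1 z 0.2128 F 2.4 [-0.1  2.4 -0.6]
t 10.25 rad 0.1548 az 39.9 toolx 16.3 z 0.2128 F 2.9 [ 0.8  2.8 -0.3]
[ 0.19660603  0.54366172 -0.41307814  1.62569232  0.24570082  1.02385847
 -1.57769435]
```

View pics/s3.png

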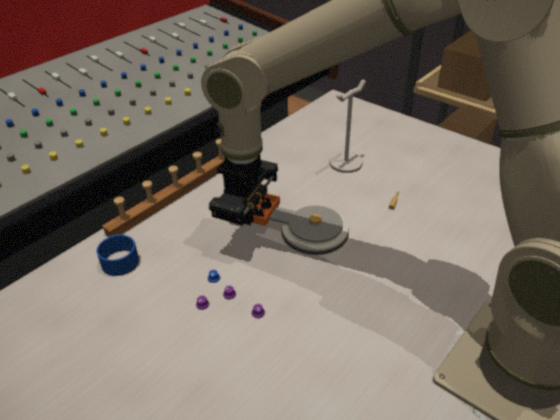

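The side view shows the tray at (268,208) still pushed by the fingers, with the hanger and peg rail clear. I'll carry on.

```bash
python3 -m inch '[[0.02,0.05,0,0,0,0.115],[0.02,0.05,0,0,0,0.115],[0.02,0.05,0,0,0,0.115],[0.02,0.05,0,0,0,0.115],[0.02,0.05,0,0,0,0.115]]' >/dev/null; python3 st.py && python3 -m inch '[[0.02,0.05,0,0,0,0.115],[0.02,0.05,0,0,0,0.115],[0.02,0.05,0,0,0,0.115],[0.02,0.05,0,0,0,0.115],[0.02,0.05,0,0,0,0.115]]' >/dev/null && python3 st.py && python3 -m inch '[[0.02,0.05,0,0,0,0.115],[0.02,0.05,0,0,0,0.115],[0.02,0.05,0,0,0,0.115],[0.02,0.05,0,0,0,0.115],[0.02,0.05,0,0,0,0.115]]' >/dev/null && python3 st.py && python3 -m inch '[[0.02,0.05,0,0,0,0.115],[0.02,0.05,0,0,0,0.115],[0.02,0.05,0,0,0,0.115],[0.02,0.05,0,0,0,0.115],[0.02,0.05,0,0,0,0.115]]' >/dev/null && python3 st.py
```

```text
t 10.72 rad 0.1546 az 35.9 toolx 12.4 z 0.2128 F 3.0 [1.1 2.7 0.5]
t 11.13 rad 0.1543 az 31.9 toolx 8.4 z 0.2128 F 2.4 [1.7 1.7 0. ]
t 11.55 rad 0.1541 az 27.9 toolx 4.5 z 0.2128 F 1.9 [ 0.9  1.6 -0.5]
t 11.97 rad 0.1539 az 23.9 toolx 0.5 z 0.2127 F 2.9 [ 2.7  1.  -1.1]
```

```bash
python3 -m inch '[[0.02,0.05,0,0,0,0.115],[0.02,0.05,0,0,0,0.115],[0.02,0.05,0,0,0,0.115],[0.02,0.05,0,0,0,0.115],[0.02,0.05,0,0,0,0.115]]' >/dev/null; python3 st.py && python3 -m inch '[[0.02,0.05,0,0,0,0.115],[0.02,0.05,0,0,0,0.115],[0.02,0.05,0,0,0,0.115],[0.02,0.05,0,0,0,0.115],[0.02,0.05,0,0,0,0.115]]' >/dev/null && python3 st.py && python3 -m inch '[[0.02,0.05,0,0,0,0.115],[0.02,0.05,0,0,0,0.115],[0.02,0.05,0,0,0,0.115],[0.02,0.05,0,0,0,0.115],[0.02,0.05,0,0,0,0.115]]' >/dev/null && python3 st.py && python3 -m inch '[[0.02,0.05,0,0,0,0.115],[0.02,0.05,0,0,0,0.115],[0.02,0.05,0,0,0,0.115],[0.02,0.05,0,0,0,0.115],[0.02,0.05,0,0,0,0.115]]' >/dev/null && python3 st.py; python3 -c "
from h import *
print(r.read_state()['joint_positions'])"
```

```text
t 12.38 rad 0.1536 az 19.9 toolx -3.4 z 0.2127 F 2.2 [1.4 1.7 0.1]
t 12.80 rad 0.1534 az 15.9 toolx -7.4 z 0.2128 F 2.3 [1.9 1.3 1.3]
t 13.22 rad 0.1531 az 11.9 toolx -11.3 z 0.2126 F 1.3 [-0.1  1.2  0.3]
t 13.63 rad 0.1529 az 7.8 toolx -15.3 z 0.2126 F 1.7 [ 0.3  1.7 -1.1]
[ 0.20747126  0.58781654 -0.27745091  1.53277651  0.17652237  1.04607473
 -1.95219735]
```

```bash
python3 -m inch '[[0.02,0.05,0,0,0,0.115],[0.02,0.05,0,0,0,0.115],[0.02,0.05,0,0,0,0.115],[0.02,0.05,0,0,0,0.115],[0.02,0.05,0,0,0,0.115]]' >/dev/null; python3 st.py && python3 -m inch '[[0.02,0.05,0,0,0,0.115],[0.02,0.05,0,0,0,0.115],[0.02,0.05,0,0,0,0.115],[0.02,0.05,0,0,0,0.115],[0.02,0.05,0,0,0,0.115]]' >/dev/null && python3 st.py;  python3 - <<'E'
from h import *
snap('side','s4.png')
E
```

```text
t 14.05 rad 0.1529 az 4.6 toolx -19.2 z 0.2126 F 11.8 [-1.3 11.7 -0.9]
```

View pics/s4.png

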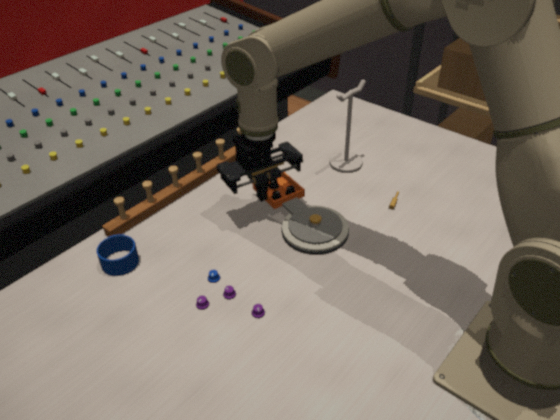

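The push force jumped to 11.8 N with the tray at about -19°, so it has caught. The side view shows the tray at (285,192) with the knobs inside. I'll back off, lift and check the drop.

```bash
python3 -m inch '[[0,-0.1,0,0,0,0],[0,-0.2,0,0,0,0],[0,-0.3,0,0,0,0],[0,-0.3,0,0,0,0],[0,-0.1,0,0,0,0]]'; python3 -m inch '[[0,0,-0.5,0,0,0],[0,0,-0.8,0,0,0],[0,0,-0.8,0,0,0],[0,0,-0.8,0,0,0],[0,0,-0.8,0,0,0]]'; python3 -m inch '[[0,-0.8,0,0,0,0],[0,-0.8,0,0,0,0],[0,-0.8,0,0,0,0],[0,-0.6,0,0,0,0],[0,0,0,0,0,0]]'; python3 - <<'E'
from h import *
import numpy as np
a=snap('scene','a5.png');b=snap('side','b5.png')
cv2.imwrite('pics/z5.png',np.hstack([cv2.resize(a['pixels'][90:260,210:400],(400,358)),cv2.resize(b['pixels'][130:300,220:410],(400,358))])[:,:,::-1])
E
```

```text
time: 14.52
ee_pos: [0.6755, -0.0173, 0.2129]
eef_rot: [0.986, -0.165, 0.0, -0.001]
ft_force: [-0.6, 0.6, -0.2]
width: 0.0006
grip_force: 0.0
time: 14.93
ee_pos: [0.6748, -0.0199, 0.3624]
eef_rot: [0.986, -0.166, 0.0, 0.0]
ft_force: [0.2, -0.6, -0.8]
width: 0.0005
grip_force: 0.0
time: 15.35
ee_pos: [0.7142, 0.1004, 0.3602]
eef_rot: [0.987, -0.163, -0.001, -0.002]
ft_force: [-0.4, 0.6, -1.1]
width: 0.0003
grip_force: 0.0
```

View pics/z5.png

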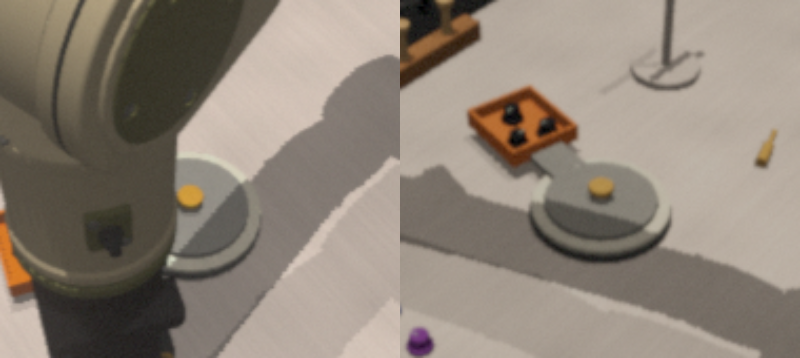

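The crop shows three knobs inside the tray, with the hanger and jack undisturbed. Next I'll measure the rim height by triangulating the side and wrist views.

```bash
python3 - <<'E'
from h import *
b=dict(np.load('pics/b5.npz'));w=snap('wrist','w5.png')
def quad(c,box):
    h=cv2.cvtColor(c['pixels'],cv2.COLOR_RGB2HSV);m=cv2.inRange(h,(3,130,50),(20,255,255));z=np.zeros_like(m);x0,x1,y0,y1=box;z[y0:y1,x0:x1]=m[y0:y1,x0:x1]
    k,_=cv2.findContours(z,cv2.RETR_EXTERNAL,cv2.CHAIN_APPROX_SIMPLE);k=max(k,key=cv2.contourArea);print(cv2.boundingRect(k));k=cv2.convexHull(k)
    for e in range(2,20):
        s=cv2.approxPolyDP(k,e,True)[:,0]
        if len(s)<=4:return s
q=quad(b,(245,310,165,220));v=quad(w,(0,560,0,250))
print(q.tolist(),v.tolist())
for c,s in((b,q),(w,v)):
  for z in(.040,.045):
    P=np.array([ray(c,*t,z)[:2] for t in s]);d=P.mean(0)-[.5092,-.0686];print(z,P.round(3).tolist(),np.linalg.norm(d).round(4),np.degrees(np.arctan2(d[1],d[0])).round(1))
E
```

```text
(253, 171, 51, 38)
(463, 121, 97, 123)
[[281, 171], [303, 194], [273, 208], [253, 182]] [[559, 121], [559, 238], [473, 243], [475, 135]]
0.04 [[0.689, -0.159], [0.585, -0.12], [0.606, -0.034], [0.712, -0.08]] 0.1419 -12.0
0.045 [[0.684, -0.154], [0.581, -0.114], [0.602, -0.029], [0.707, -0.075]] 0.1366 -10.3
0.04 [[0.703, -0.137], [0.603, -0.124], [0.623, -0.053], [0.714, -0.072]] 0.154 -10.3
0.045 [[0.704, -0.133], [0.606, -0.12], [0.626, -0.051], [0.715, -0.069]] 0.1555 -9.2
```

View pics/w5.png

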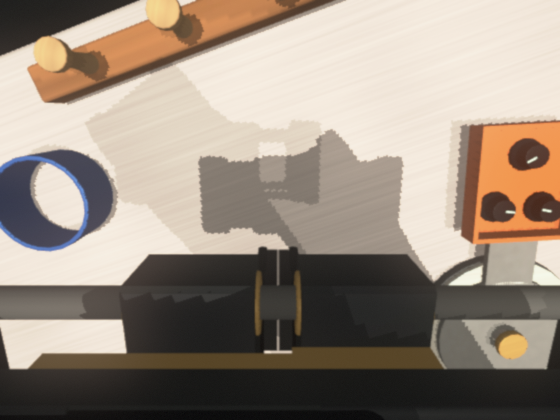

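The wrist view shows the tray with its three knobs at the right edge, around (515,180), and the blue core untouched at (40,200). To check the drop, I'll compare the hub's far edge in the side view before and after; a 5 mm drop should shift it about 2 px.

```bash
python3 - <<'E'
from h import *
a=dict(np.load('pics/side0.npz'));b=dict(np.load('pics/b5.npz'))
n=[.5092,-.0686]
for dx in(-8,0,8,16,22):
  for name,c in(('0',a),('5',b)):
    g=cv2.cvtColor(c['pixels'],cv2.COLOR_RGB2GRAY).astype(float);p=g[196:220,315+dx-2:315+dx+3].mean(1);print(dx,name,p.round().astype(int).tolist())
e=np.array(a['extrinsics'])[:3,3];d=np.array(n)-e[:2];d/=np.linalg.norm(d)
for z in(.031,.026):print(z,np.round(proj(a,[*(np.array(n)+.062*d),z]),1))
print(np.round(proj(a,[*(np.array(n)+.078*d),.018]),1))
E
```

```text
-8 0 [165, 164, 164, 165, 165, 166, 165, 165, 162, 152, 134, 123, 119, 119, 119, 120, 120, 120, 119, 119, 120, 120, 118, 115]
-8 5 [175, 176, 177, 177, 176, 172, 174, 175, 171, 167, 158, 144, 134, 131, 131, 129, 131, 132, 131, 133, 132, 130, 128, 126]
0 0 [165, 165, 166, 165, 166, 166, 165, 165, 161, 141, 124, 120, 119, 119, 119, 119, 119, 121, 129, 131, 134, 133, 134, 134]
0 5 [177, 178, 178, 179, 179, 178, 178, 178, 178, 180, 173, 151, 136, 132, 132, 132, 131, 134, 140, 144, 144, 144, 146, 145]
8 0 [163, 164, 164, 165, 166, 165, 164, 165, 164, 156, 139, 123, 118, 120, 120, 118, 119, 119, 119, 119, 120, 119, 118, 117]
8 5 [177, 176, 177, 177, 179, 177, 177, 177, 177, 177, 178, 170, 152, 139, 132, 132, 131, 131, 131, 131, 130, 130, 129, 128]
16 0 [163, 163, 162, 162, 163, 162, 163, 163, 163, 163, 163, 160, 150, 134, 125, 120, 118, 118, 118, 118, 118, 119, 118, 120]
16 5 [175, 176, 175, 176, 175, 176, 176, 176, 176, 176, 176, 178, 178, 176, 166, 150, 138, 133, 132, 132, 131, 132, 131, 130]
22 0 [163, 163, 163, 163, 163, 164, 164, 164, 164, 164, 162, 162, 163, 162, 162, 157, 149, 140, 134, 127, 123, 120, 119, 119]
22 5 [175, 176, 176, 176, 175, 176, 177, 176, 176, 175, 175, 175, 175, 176, 177, 178, 178, 172, 162, 151, 143, 136, 132, 132]
0.031 [315.6 203.6]
0.026 [315.6 205.2]
[315.6 203.7]
```

The hub's edge sits 1.7–2 px lower while the cap's edge hasn't moved, which matches the 5 mm drop. Gripper is clear, so I'm handing in.

```bash
python3 -c "
from bench import job
print(job.close_job())"
```

```text
the job is handed in; nothing more can be done
None
```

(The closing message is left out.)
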